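# Seat the taper plug in the draw-off cock

### The arm

A 6-joint arm with a two-finger parallel gripper is mounted at the origin on the work surface. World frame = base frame: x ahead of the robot, y to its left, z up, the work surface at z = 0. Lengths are in m, angles in rad, forces in N, time in s.
With the tool pointing down it reaches from about 0.35 to 0.975 m from the base axis. Payload 4.9 kg.
Tool frame: the origin (TCP) lies between the finger pads; the fingertips stand 14 mm ahead of it and the grasp point (between the pads) lies 5 mm behind it (manip.finger_overhang is the distance from the TCP to the fingertips, in m); z points along the fingers, y is the line along which they close (so a half turn about z gives the same grasp; the last joint's range is limited). The gripper opens to 85 mm and grips with 20 to 120 N. Pads are 22 mm wide; open, the fingers measure 114 mm over their backs; the gripper's body (76 mm by 85 mm) begins 54 mm behind the grasp point. The pads swing forward as they close: fully open they stand 13 mm farther back than shut.
Start: joints at [1.148, 0.053, 1.613, -0, 1.476, -0.119], TCP at [0.187, 0.596, 0.245] pointing down, gripper open.
Joint ranges: [-3.01, 3.01], [-1.01, 2.22], [0.06, 2.58], [-1.02, 4.17], [0.09, 2.62], [-3.14, 3.14]. Speed limits (rad/s): [2.57, 2.57, 3.14, 3.14, 3.14, 3.14].

### API

Orientations are given as a unit quaternion [w, x, y, z].
In Python, from plant import manip, grab_frame gives the robot as it stands.
- The arm moves only by the tool servo_tool, never from a script. Its argument "deltas" is a list that holds one entry, the list of rows, each a list of 5 numbers: the opening in per cent of the stroke, from 0 (shut) to 100 (fully open), then the shift along the world's x, y, z in m, then the turn about the world's z in degrees. A call has exactly 8 rows; each row shifts and turns the commanded pose from where the row before left it; what a row does not reach is not made up. A row lasts 1/10 s, in which the tool goes at most 50 mm and 8.59 degrees, less where a joint would pass 70% of its speed; a pose out of reach is approached as far as the arm can. A call is refused whole if a number of a shift passes 0.05 or a number of a turn 8.59, either way. A call with a gripper value outside its range is refused whole. The fingers move at their own pace and stop on an object; the grip force is fixed at half the most. Time passes only in rows, so rows that do not move let the fingers close, or fill a call up. It gives the time, the measured TCP pose, the force, the opening and the grip force at its end, in the units of the state.
- manip.state(): the state, without advancing time (a new reading comes with each control period).
- grab_frame(name): name is "side" or "top"; returns a dict with "pixels" (420x560x3 uint8, red, green, blue), "z_map" (420x560 float32, m along the optical axis (not along the pixel's ray), 0 where there is no reading), "fx", "fy", "cx", "cy" (pixels), "rvec" (rotation vector, rad) and "tvec" (3), from world to camera coordinates, as OpenCV has them. Camera axes: x right, y down, z forward; pixel columns grow to the right and rows downward; lengths in m; the calibration is good to about 2 mm. A picture is of the moment at which its call begins.
- manip.job_done(): hands the job in; it is judged then, once.
The state is a dict: "time": time; "joint_pos": joint angles; "joint_vel": joint speeds; "joint_efforts": joint torques, N m; "tool_pos": TCP position; "tool_rot": TCP orientation; "contact_force": force on the tool from outside, world axes, zero at the start; "ft_torque": the same for the moment, N m; "gripper_width": opening from 0.0 (shut) to 1.0 (fully open); "grasp_force": force on a finger pad.
Only numpy, scipy, OpenCV 4.12 (cv2) and the standard library are available. Lean on these libraries where they do the work, as an engineer would, in place of code of your own. Each camera call takes 0.05 s, during which the arm holds its last target. There are 200 camera calls.

### The job

Refit the cock: lift the yellow-handled taper plug out of the wooden block, set it upright in the bore of the cock with its handle in line with the green marks, and then, pressing it down steadily, turn it clockwise to the red marks so that it works its way in until its collar sits fully down on the cock, and let go. Do not force it: never push it with more than about 25 N, and leave the blue-handled plug and the other things where they are.

Things in the scene. Friction and masses are not known exactly. Their poses are not given: they have to be found in the camera images.
- plug: Bronze taper plug with a yellow bar handle, 0.24-0.36 kg. Origin: on its axis at the underside of its collar; z up the axis, x along the bar (either way round is the same). In mm, upward from the origin: collar 54 wide, 4 thick; stem 12 wide to 14; bar 14 to 38 up, 52 long (x), 14 thick (y). Downward: taper 27 wide at the collar, 8 degrees a side, 35 long.
- plug_grip (a point): Centre of the yellow handle bar, 26 mm above the plug's origin on its axis; same axes as the plug.
- old_plug: A worn plug of the same shape, size and frame with a blue handle, in the other hole of the block; stays where it is.
- block: Fixed wooden block 90 x 210 x 50 mm (x, y, z), origin at the centre of its underside. Two through holes 32 mm wide lie 60 mm either side of its centre along y; a plug hangs loosely in each, collar on the block's top, so it lifts straight out. Which plug is in which hole varies.
- foot: Foot plate of the bronze cock, fixed to the table, 150 x 120 x 8 mm; origin at its centre on the table, z up, x along the cock's pipe. The octagonal body on it is 80 mm wide with a flat top 70 mm up. Pipe stubs reach 103 mm to either side along x, up to 60 mm high. Two GREEN marks on the top, 27 to 39 mm out from the bore's centre, lie on the x line at both sides of the bore.
- cock (a joint): How far the cock is pressed straight down on its sprung seat, m: 0 at rest; it starts to yield at 4 N (the plug's own 3 N included), then sinks 1 mm for each 4 N and springs back. Its top face, bore and marks go down with it. At most 12 mm.
- bore (a point): Centre of the bore in the cock's top face (70 mm up), axes as the foot. Opening 40 mm wide; 3 mm down begins the taper hole of six copper shoes, radius 13 mm reckoned at the top face, 8 degrees a side, 39 mm deep. The shoes are sprung: the plug, laid in, stops with its origin 3 to 5 mm above this point; at home its collar lies on the top face, origin at this point.
- red_marks: Frame at the foot's centre, z up, x along the line through the two RED marks on its top face (27 to 39 mm out): the foot's frame turned 60 degrees clockwise seen from above. Taper friction 0.48 (15 percent either way): pushed straight at 20 N the plug sticks 1 to 3 mm short of home; turned under a push of 16 to 22 N it sinks home. Turning takes up to 0.6 N m.
- core0: Bystander: a coated sand core, black stepped body on a tan plate 92 mm across, 78 mm tall; origin under its middle.
- core1: Bystander: a second core, the same.
- tin: Bystander: grey tin, 72 mm across, 85 mm tall; origin under its middle.
- screwdriver: Bystander: screwdriver with a red handle, lying on the table.
- spanner: Bystander: steel spanner, lying on the table.
- brush: Bystander: flat brush, lying on the table.
- gasket: Bystander: tan ring, 80 mm across, 10 mm thick, lying flat.

How it is judged:
On the way, in this order (a step that is already met when the one before it is completed fails the run):
1. the plug stands in the bore with its handle in line with the green marks (within 14 degrees) (horizontal distance between plug and bore below 0.003 m and angle between plug's own z axis and vertical below 0.12 rad and z of plug in the frame of bore below 0.0075 m and angle between the x axis of plug and the x axis of foot, either way round below 0.25 rad), for 0.2 s.
2. it turns clockwise between the marks (20 to 40 degrees from both) while pressed into the taper (collar less than 4.3 mm above the top face) (horizontal distance between plug and bore below 0.003 m and angle between plug's own z axis and vertical below 0.12 rad and z of plug in the frame of bore below 0.0043 m and angle between the x axis of plug and the x axis of foot, either way round below 0.7 rad and angle between the x axis of plug and the x axis of red_marks, either way round below 0.7 rad), for 0.04 s.
At the end, for the whole second after the job is handed in: The plug stands upright and still in the bore, its collar down on the cock's top face (gap under 1.2 mm), its handle in line with the red marks within 9 degrees, let go (horizontal distance between plug and bore below 0.003 m and angle between plug's own z axis and vertical below 0.05 rad and z of plug in the frame of bore between -0.002 and 0.0012 m and angle between the x axis of plug and the x axis of red_marks, either way round below 0.16 rad and linear speed of plug below 0.01 m/s); the robot touches nothing.
It fails at once if the plug is pushed against the cock with more than 28 N (the cock sinks over 6.8 mm on its seat) (value of joint cock above 0.0068 m).
It fails at once if the blue plug or another bystander is moved by more than 20 mm (distance of any of old_plug, core0, core1, tin, screwdriver, spanner, brush, gasket from where it was at the start of the episode above 0.02 m).
It also fails if it takes over 61 s, if anything falls off the work surface, if the arm or the gripper's body presses on something with over 40 N, if the wrist force passes 120 N, or if a joint passes its speed limit or range.

## Working session

There is one attempt and no reset: what is moved stays moved. The work goes in short steps, Python scripts to look and compute and a tool call to move; the robot and the scene stay as the last step left them, time stands still between calls to the robot, and variables do not carry over. Pictures are saved under pics/ and viewed, at most 10 in all, crops included, and the job is handed in when it is done.

Besides the shell and the picture viewer there is one more tool, called after "Request:" by a JSON object that holds its "fn" and its "kwargs", one argument or row to a line. servo_tool: Moves the arm, as the interface text tells. Its arguments: {"type":"object","properties":{"deltas":{"type":"array"}},"required":["deltas"]}

```bash
mkdir -p pics
cat > h.py <<'E'
import numpy as np, cv2
from plant import manip, grab_frame
def save(n,f): cv2.imwrite(f'pics/{n}.png',f['pixels'][:,:,::-1])
def pts(f):
    R=cv2.Rodrigues(np.array(f['rvec'],float))[0];t=np.array(f['tvec'],float).ravel()
    v,u=np.mgrid[0:420,0:560];z=f['z_map'].astype(float)
    c=np.stack([(u-f['cx'])/f['fx']*z,(v-f['cy'])/f['fy']*z,z],-1)
    return (c-t)@R
def ray(f,uv,h):
    R=cv2.Rodrigues(np.array(f['rvec'],float))[0];t=np.array(f['tvec'],float).ravel()
    uv=np.atleast_2d(uv);d=np.stack([(uv[:,0]-f['cx'])/f['fx'],(uv[:,1]-f['cy'])/f['fy'],np.ones(len(uv))],-1)@R
    o=-t@R
    return o+d*((h-o[2])/d[:,2])[:,None]
E
python3 - <<'E'
from h import *
for n in('top','side'):
    f=grab_frame(n);save(n+'0',f);np.savez(f'{n}0.npz',**f)
    R=cv2.Rodrigues(np.array(f['rvec'],float))[0];print(n,-np.array(f['tvec']).ravel()@R,f['fx'])
print(manip.state())
E
```

```text
top [ 0.41331252 -0.020116    1.5708102 ] 540.3662737891073
side [ 0.01046184 -0.85435005  0.6155164 ] 390.1764029327232
{'time': 0.1, 'joint_pos': array([ 1.14798459e+00,  5.33156965e-02,  1.61418945e+00,  7.25490800e-06,
        1.47597303e+00, -1.18959093e-01]), 'joint_vel': array([-0.00046429, -0.00040496, -0.00219004,  0.00056405,  0.00079739,
        0.00035274]), 'joint_efforts': array([ 5.41888130e-04, -3.94904888e+01, -3.71361065e+01, -7.66657718e-05,
        3.96969772e-03,  1.25004613e-05]), 'tool_pos': array([0.18674776, 0.59587821, 0.24415094]), 'tool_rot': array([-2.55748094e-04,  1.51342823e-01,  9.88480886e-01, -9.07418351e-04]), 'contact_force': array([ 0.61136404, -0.26689094,  0.13773621]), 'ft_torque': array([-0.00302603, -0.0113876 ,  0.03084761]), 'grasp_force': 0.0, 'gripper_width': 0.9986822040916876}
```

View pics/top0.png

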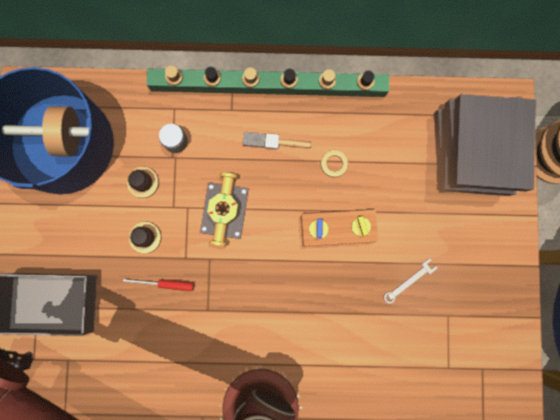

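View pics/side0.png

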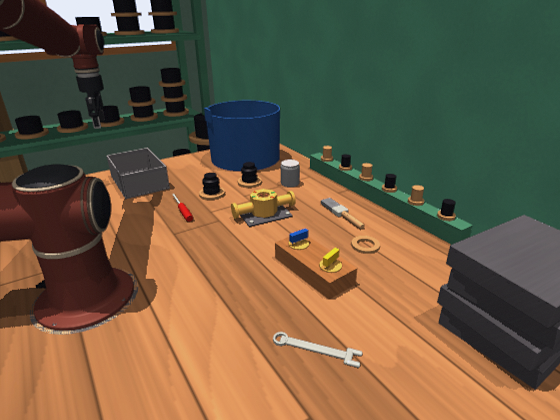

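The top view shows the yellow plug at about (361,226), the blue plug at (319,229), and the cock at (222,208) with its pipe running roughly up the image. Next I'll measure the plug and cock from depth.

```bash
cat > m.py <<'E'
from h import *
def axis(P):
    (c,s,a)=cv2.minAreaRect((P[:,:2]*1000).astype(np.float32)); 
    b=cv2.boxPoints((c,s,a)); e=[b[1]-b[0],b[2]-b[1]]; e=max(e,key=np.linalg.norm)
    return np.round(c,1),np.round(s,1),round(np.degrees(np.arctan2(e[1],e[0]))%180,1)
for n in('top','side'):
    f=dict(np.load(f'{n}0.npz'));P=pts(f);hsv=cv2.cvtColor(f['pixels'],cv2.COLOR_RGB2HSV)
    H,S,V=[hsv[...,i].astype(int) for i in range(3)];ok=f['z_map']>0
    ref=(-0.01+0*0,)
    box=lambda a,z0,z1:ok&(np.hypot(P[...,0]-a[0],P[...,1]-a[1])<a[2])&(P[...,2]>z0)&(P[...,2]<z1)
    g=dict(np.load('top0.npz'));pc=ray(g,[[361,226],[319,229]],.088);cc=ray(g,[222,208],.07)[0]
    print(n,pc,cc)
    for c in pc:
        m=box((*c[:2],.05),.07,.1); print('handle',m.sum(),P[m].mean(0),axis(P[m]))
    m=box((*cc[:2],.06),.061,.085);print('top',m.sum(),P[m].mean(0),axis(P[m]),np.median(P[m][:,2]))
    gr=box((*cc[:2],.06),.055,.09)&(H>40)&(H<90)&(S>80);rd=box((*cc[:2],.06),.055,.09)&((H<8)|(H>172))&(S>120)
    for k,q in(('g',gr),('r',rd)):
        num,_,st,ce=cv2.connectedComponentsWithStats(q.astype(np.uint8))
        for i in range(1,num):print(k,st[i,4],ce[i],ray(f,ce[i],.07)[0])
    m=box((*cc[:2],.15),.03,.062);print('pipe',axis(P[m]))
    u,v=(290,215) if n=='top' else (290,230)
    im=f['pixels'][v-60:v+60,u-110:u+110] if n=='top' else f['pixels'][v-60:v+60,u-80:u+80]
    cv2.imwrite(f'pics/{n}c.png',cv2.resize(im[:,:,::-1],None,fx=3.6,fy=3.6,interpolation=cv2.INTER_CUBIC))
E
python3 m.py
```

```text
top [[ 0.51010754 -0.26865206  0.088     ]
 [ 0.49934532 -0.15313782  0.088     ]] [0.55309811 0.11654059 0.07      ]
handle 112 [ 0.51293044 -0.27142067  0.0861845 ] (array([ 512.8, -272. ]), array([51.4, 14.8]), np.float32(17.5))
handle 107 [ 0.50205137 -0.15238861  0.08557204] (array([ 502.1, -152.5]), array([49.9, 13.4]), np.float32(0.8))
top 552 [0.55376721 0.11771211 0.06902294] (array([553.8, 117.8]), array([80.4, 79.6]), np.float32(37.2)) 0.06911224578239258
g 12 [223.91666667 196.16666667] [0.58640919 0.11222066 0.07      ]
g 11 [220.09090909 219.63636364] [0.52048556 0.12083732 0.07      ]
r 2 [233.5 203.5] [0.5664114  0.08487761 0.07      ]
r 1 [211. 212.] [0.54123978 0.14679354 0.07      ]
pipe (array([553.8, 115.7]), array([ 77.1, 206.4]), np.float32(174.0))
side [[ 0.51010754 -0.26865206  0.088     ]
 [ 0.49934532 -0.15313782  0.088     ]] [0.55309811 0.11654059 0.07      ]
handle 157 [ 0.50964316 -0.27702489  0.08129224] (array([ 513.1, -273. ]), array([54.8, 16. ]), np.float32(18.3))
handle 148 [ 0.50082268 -0.15711973  0.08064845] (array([ 503.1, -154.3]), array([15.9, 53.2]), np.float32(179.1))
top 263 [0.55181461 0.11323137 0.06670057] (array([554. , 115.8]), array([82.5, 79.6]), np.float32(35.6)) 0.06715601911025547
g 4 [272.5 192. ] [0.58673637 0.11301313 0.07      ]
g 3 [253. 196.] [0.52070317 0.12235273 0.07      ]
r 1 [254. 191.] [0.54088135 0.15235953 0.07      ]
pipe (array([552.7, 108. ]), array([ 67.4, 206.4]), np.float32(174.6))
```

View pics/topc.png

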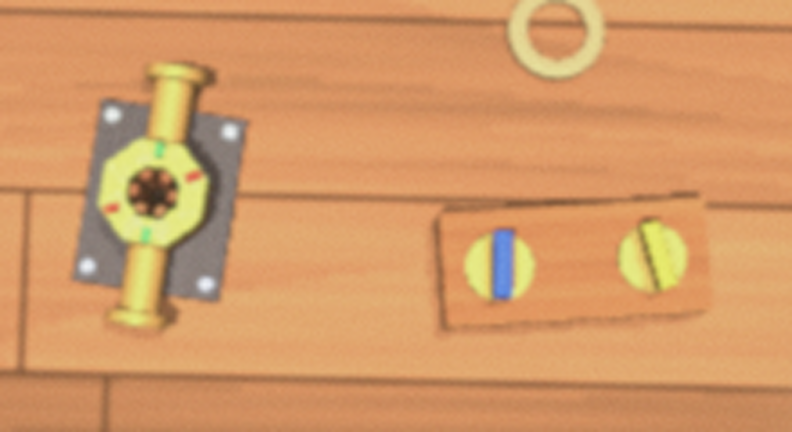

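Both views agree. The plug is at (0.513, -0.272) with its bar at 17.7°, and the holes come out 120 mm apart as they should. The bore is at (0.554, 0.117), with green at about -6.5° and red at about -66.5°. The tool has to turn +35° to grip across the bar, so I'll move now.

Request:
{"fn": "servo_tool", "kwargs": {
  "deltas": [
    [[100,0.03,-0.04,0,0],[100,0.03,-0.04,0,0],[100,0.03,-0.04,0,0],[100,0.03,-0.04,0,0],[100,0.03,-0.04,0,0],[100,0.03,-0.04,0,0],[100,0.03,-0.04,0,0],[100,0.03,-0.04,0,0]]
  ]
}}

```text
time: 0.9
tool_pos: [0.4275, 0.2745, 0.245]
tool_rot: [-0.0, 0.151, 0.988, -0.0]
contact_force: [0.9, 0.9, -0.5]
gripper_width: 1.001
grasp_force: 0.0
```

Request:
{"fn": "servo_tool", "kwargs": {
  "deltas": [
    [[100,0.01,-0.045,0,7],[100,0.01,-0.045,0,7],[100,0.01,-0.045,0,7],[100,0.01,-0.045,0,7],[100,0.01,-0.045,0,7],[100,0.01,-0.045,0,0],[100,0.01,-0.045,0,0],[100,0.01,-0.045,0,0]]
  ]
}}

```text
time: 1.7
tool_pos: [0.5067, -0.0855, 0.2449]
tool_rot: [-0.0, -0.153, 0.988, 0.0]
contact_force: [0.3, 0.7, 0.5]
gripper_width: 1.002
grasp_force: 0.0
```

Request:
{"fn": "servo_tool", "kwargs": {
  "deltas": [
    [[100,0.0015,-0.047,0,0],[100,0.0015,-0.047,0,0],[100,0.0015,-0.047,0,0],[100,0.0015,-0.047,0,0],[100,0,0,-0.04,0],[100,0,0,-0.04,0],[100,0,0,-0.03,0],[100,0,0,0,0]]
  ]
}}

```text
time: 2.5
tool_pos: [0.5094, -0.2694, 0.1289]
tool_rot: [-0.004, -0.153, 0.988, 0.004]
contact_force: [-0.5, 0.4, -0.8]
gripper_width: 1.001
grasp_force: 0.0
```

Request:
{"fn": "servo_tool", "kwargs": {
  "deltas": [
    [[100,0,0,0,0],[100,0,0,0,0],[100,0,0,-0.02,0],[100,0,0,-0.02,0],[100,0,0,-0.02,0],[100,0,0,0,0],[100,0,0,0,0],[100,0,0,0,0]]
  ]
}}

```text
time: 3.3
tool_pos: [0.5144, -0.2725, 0.0779]
tool_rot: [0.001, -0.153, 0.988, -0.001]
contact_force: [0.2, 0.9, -0.0]
gripper_width: 1.001
grasp_force: 0.0
```

Request:
{"fn": "servo_tool", "kwargs": {
  "deltas": [
    [[60,0,0,0,0],[40,0,0,0,0],[0,0,0,0,0],[0,0,0,0,0],[0,0,0,0,0],[0,0,0,0,0],[0,0,0,0,0],[0,0,0,0,0]]
  ]
}}

```text
time: 4.1
tool_pos: [0.5131, -0.2718, 0.0755]
tool_rot: [0.0, -0.153, 0.988, -0.0]
contact_force: [0.6, -0.1, 1.3]
gripper_width: 0.154
grasp_force: 59.9
```

```bash
python3 -c "
from h import *
print({k:np.round(v,4) for k,v in manip.state().items() if k!='joint_vel'})"
```

```text
{'time': np.float64(4.1), 'joint_pos': array([-6.1520e-01,  1.1330e-01,  1.8480e+00, -1.0000e-04,  1.1798e+00,
       -2.4931e+00]), 'joint_efforts': array([ 1.48200e-01, -3.68989e+01, -3.17970e+01,  5.33000e-02,
        9.61000e-02, -7.00000e-04]), 'tool_pos': array([ 0.5131, -0.2718,  0.0755]), 'tool_rot': array([ 1.000e-04, -1.529e-01,  9.882e-01, -2.000e-04]), 'contact_force': array([ 0.5946, -0.0846,  1.34  ]), 'ft_torque': array([-0.0329, -0.0359, -0.0058]), 'grasp_force': np.float64(59.878), 'gripper_width': np.float64(0.1537)}
```

Request:
{"fn": "servo_tool", "kwargs": {
  "deltas": [
    [[0,0,0,0.01,0],[0,0,0,0.02,0],[0,0,0,0.03,0],[0,0,0,0.03,0],[0,0,0,0.01,0],[0,0.002,0.02,0,-4],[0,0.004,0.04,0,-4],[0,0.004,0.04,0,-4]]
  ]
}}

```text
time: 4.9
tool_pos: [0.5221, -0.1706, 0.174]
tool_rot: [-0.001, -0.046, 0.999, 0.001]
contact_force: [1.8, -0.4, -3.1]
gripper_width: 0.151
grasp_force: 59.3
```

Request:
{"fn": "servo_tool", "kwargs": {
  "deltas": [
    [[0,0.005,0.045,0,-4],[0,0.005,0.045,0,-4],[0,0.005,0.045,0,-4.4],[0,0.005,0.045,0,0],[0,0.005,0.045,0,0],[0,0.004,0.04,0,0],[0,0.0017,0.024,0,0],[0,0,0,0,0]]
  ]
}}

```text
time: 5.7
tool_pos: [0.5525, 0.1203, 0.1738]
tool_rot: [-0.001, 0.057, 0.998, 0.0]
contact_force: [-0.5, -0.5, -3.8]
gripper_width: 0.151
grasp_force: 59.4
```

Request:
{"fn": "servo_tool", "kwargs": {
  "deltas": [
    [[0,0,0,0,0],[0,0,0,0,0],[0,0,0,0,0],[0,0,0,-0.005,0],[0,0,0,-0.005,0],[0,0,0,0,0],[0,0,0,0,0],[0,0,0,0,0]]
  ]
}}

```text
time: 6.5
tool_pos: [0.5537, 0.1173, 0.1654]
tool_rot: [0.0, 0.059, 0.998, 0.0]
contact_force: [0.1, 0.1, -3.5]
gripper_width: 0.151
grasp_force: 59.4
```

Run:
```python
from h import *
s=manip.state();print({k:np.round(s[k],4) for k in('tool_pos','tool_rot','contact_force','ft_torque','gripper_width')})
out=[]
for n in('top','side'):
    f=grab_frame(n);np.savez(f'{n}1.npz',**f)
    u,v=(222,208) if n=='top' else (265,190)
    im=f['pixels'][v-50:v+50,u-65:u+65]
    out.append(cv2.resize(im[:,:,::-1],(400,308),interpolation=cv2.INTER_CUBIC))
cv2.imwrite('pics/b.png',np.hstack(out))
```

```text
{'tool_pos': array([0.5537, 0.1173, 0.1654]), 'tool_rot': array([1.000e-04, 5.940e-02, 9.982e-01, 0.000e+00]), 'contact_force': array([ 0.1004,  0.0577, -3.499 ]), 'ft_torque': array([-0.0014,  0.0089, -0.027 ]), 'gripper_width': np.float64(0.1507)}
```

View pics/b.png

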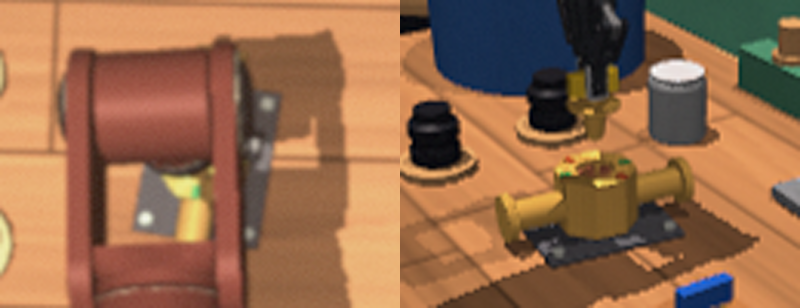

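The left crop (top camera) is mostly hidden by the arm. The right crop (side camera) shows the plug held upright above the bore at about (595,110). I'll check the plug's offset along the bar in the side view only.

Run:
```python
from h import *
from scipy.optimize import least_squares
f=dict(np.load('side1.npz'));P=pts(f);hsv=cv2.cvtColor(f['pixels'],cv2.COLOR_RGB2HSV)
col=(hsv[...,0]>15)&(hsv[...,0]<35)&(hsv[...,1]>100)&(f['z_map']>0)
def fit(z0,z1,r,c=(.554,.117)):
    m=col&(np.hypot(P[...,0]-c[0],P[...,1]-c[1])<.045)&(P[...,2]>z0)&(P[...,2]<z1)
    Q=P[m];s=least_squares(lambda p:np.hypot(Q[:,0]-p[0],Q[:,1]-p[1])-r(Q[:,2]),c,loss='soft_l1',f_scale=.002)
    return m.sum(),s.x,np.abs(s.fun).mean()
print('taper',fit(.108,.135,lambda z:.0135-(.140-z)*np.tan(np.radians(8))))
print('body',fit(.03,.062,lambda z:.041))
m=col&(np.hypot(P[...,0]-.554,P[...,1]-.117)<.045)&(P[...,2]>.155)&(P[...,2]<.182)
print('bar',m.sum(),P[m].min(0),P[m].max(0))
```

```text
taper (np.int64(42), array([0.55490208, 0.11625392]), np.float64(0.0010774091870403052))
body (np.int64(248), array([0.55444056, 0.11834284]), np.float64(0.0019138471419809448))
bar 79 [0.5284126  0.0937476  0.15501494] [0.5792229  0.12536791 0.18185   ]
```

The plug sits within about 1 mm of the bore axis, so I'll lower it.

Request:
{"fn": "servo_tool", "kwargs": {
  "deltas": [
    [[0,0,0,-0.015,0],[0,0,0,-0.015,0],[0,0,0,-0.015,0],[0,0,0,-0.01,0],[0,0,0,-0.005,0],[0,0,0,0,0],[0,0,0,0,0],[0,0,0,0,0]]
  ]
}}

```text
time: 7.4
tool_pos: [0.5534, 0.1179, 0.1052]
tool_rot: [-0.0, 0.059, 0.998, 0.001]
contact_force: [-0.0, 5.9, -5.3]
gripper_width: 0.156
grasp_force: 59.1
```

Request:
{"fn": "servo_tool", "kwargs": {
  "deltas": [
    [[0,0,0,-0.001,0],[0,0,0,-0.001,0],[0,0,0,-0.001,0],[0,0,0,-0.001,0],[0,0,0,0,0],[0,0,0,0,0],[0,0,0,0,0],[0,0,0,0,0]]
  ]
}}

```text
time: 8.2
tool_pos: [0.5541, 0.1181, 0.1031]
tool_rot: [0.0, 0.059, 0.998, 0.001]
contact_force: [-1.6, 6.0, 2.0]
gripper_width: 0.152
grasp_force: 60.3
```

Contact pushes the plug 6 N toward +y, so I'll shift that way.

Request:
{"fn": "servo_tool", "kwargs": {
  "deltas": [
    [[0,0,0.0005,0,0],[0,0,0.0005,0,0],[0,0,0.0005,0,0],[0,0,0,0,0],[0,0,0,0,0],[0,0,0,0,0],[0,0,0,0,0],[0,0,0,0,0]]
  ]
}}

```text
time: 9.0
tool_pos: [0.5538, 0.1187, 0.1013]
tool_rot: [0.0, 0.059, 0.998, -0.0]
contact_force: [-1.0, 1.9, -0.7]
gripper_width: 0.153
grasp_force: 59.8
```

```bash
python3 -c "
from h import *
print({k:np.round(v,4) for k,v in manip.state().items() if k in('ft_torque','contact_force','tool_pos')})"
```

```text
{'tool_pos': array([0.5538, 0.1187, 0.1013]), 'contact_force': array([-0.9668,  1.9028, -0.6518]), 'ft_torque': array([ 0.5369,  0.0196, -0.0066])}
```

Request:
{"fn": "servo_tool", "kwargs": {
  "deltas": [
    [[0,-0.0003,0.0005,0,0],[0,0,0,0,0],[0,0,0,-0.0005,0],[0,0,0,-0.0005,0],[0,0,0,0,0],[0,0,0,0,0],[0,0,0,0,0],[0,0,0,0,0]]
  ]
}}

```text
time: 9.8
tool_pos: [0.5535, 0.1192, 0.1003]
tool_rot: [0.0, 0.059, 0.998, -0.0]
contact_force: [2.7, -0.7, -2.4]
gripper_width: 0.149
grasp_force: 59.5
```

```bash
python3 -c "
from h import *
print({k:np.round(v,4) for k,v in manip.state().items() if k in('ft_torque','contact_force','tool_pos')})"
```

```text
{'tool_pos': array([0.5535, 0.1192, 0.1003]), 'contact_force': array([ 2.7348, -0.7128, -2.4094]), 'ft_torque': array([-0.0578, -0.4512,  0.0132])}
```

Request:
{"fn": "servo_tool", "kwargs": {
  "deltas": [
    [[0,0.0004,-0.0001,0,0],[0,0,0,-0.0005,0],[0,0,0,-0.0005,0],[0,0,0,-0.0005,0],[0,0,0,0,0],[0,0,0,0,0],[0,0,0,0,0],[0,0,0,0,0]]
  ]
}}

```text
time: 10.6
tool_pos: [0.5538, 0.1192, 0.0991]
tool_rot: [0.0, 0.059, 0.998, -0.0]
contact_force: [-1.1, -1.0, 3.6]
gripper_width: 0.153
grasp_force: 60.5
```

```bash
python3 -c "
from h import *
print({k:np.round(v,4) for k,v in manip.state().items() if k in('ft_torque','contact_force','tool_pos')})"
```

```text
{'tool_pos': array([0.5538, 0.1192, 0.0991]), 'contact_force': array([-1.121 , -0.9615,  3.6161]), 'ft_torque': array([-0.2446,  0.3593,  0.0038])}
```

It's seated at about 4.4 mm and well centred. Now I'll press to about 18 N.

Request:
{"fn": "servo_tool", "kwargs": {
  "deltas": [
    [[0,-0.0001,-0.0001,-0.0005,0],[0,0,0,-0.0005,0],[0,0,0,-0.0005,0],[0,0,0,-0.0005,0],[0,0,0,-0.0005,0],[0,0,0,0,0],[0,0,0,0,0],[0,0,0,0,0]]
  ]
}}

```text
time: 11.4
tool_pos: [0.5539, 0.1192, 0.0974]
tool_rot: [0.0, 0.059, 0.998, -0.0]
contact_force: [-3.4, -1.5, 8.8]
gripper_width: 0.151
grasp_force: 61.2
```

```bash
python3 -c "
from h import *
print({k:np.round(v,4) for k,v in manip.state().items() if k in('ft_torque','contact_force','tool_pos')})"
```

```text
{'tool_pos': array([0.5539, 0.1192, 0.0974]), 'contact_force': array([-3.3801, -1.529 ,  8.7652]), 'ft_torque': array([-2.900e-01,  7.254e-01,  1.000e-04])}
```

Request:
{"fn": "servo_tool", "kwargs": {
  "deltas": [
    [[0,-0.0003,-0.0001,-0.0005,0],[0,0,0,-0.0005,0],[0,0,0,-0.0005,0],[0,0,0,-0.0005,-3],[0,0,0,-0.0003,-3],[0,0,0,-0.0003,-3],[0,0,0,-0.0003,-3],[0,0,0,0,0]]
  ]
}}

```text
time: 12.2
tool_pos: [0.5539, 0.1193, 0.0954]
tool_rot: [0.0, 0.164, 0.987, 0.0]
contact_force: [-4.4, -0.6, 12.5]
gripper_width: 0.152
grasp_force: 61.7
```

```bash
python3 -c "
from h import *
print({k:np.round(v,4) for k,v in manip.state().items() if k in('ft_torque','contact_force','tool_pos','tool_rot')})"
```

```text
{'tool_pos': array([0.5539, 0.1193, 0.0954]), 'tool_rot': array([3.000e-04, 1.636e-01, 9.865e-01, 2.000e-04]), 'contact_force': array([-4.3735, -0.5761, 12.5031]), 'ft_torque': array([-0.1831,  0.951 , -0.0014])}
```

Request:
{"fn": "servo_tool", "kwargs": {
  "deltas": [
    [[0,-0.0004,0,-0.0005,-3],[0,0,0,-0.0003,-3],[0,0,0,-0.0003,-3],[0,0,0,-0.0003,-3],[0,0,0,-0.0003,-3],[0,0,0,-0.0002,-3],[0,0,0,0,-3],[0,0,0,0,0]]
  ]
}}

```text
time: 13.0
tool_pos: [0.554, 0.1195, 0.0941]
tool_rot: [0.001, 0.341, 0.94, 0.001]
contact_force: [-4.5, -0.8, 14.1]
gripper_width: 0.151
grasp_force: 61.9
```

```bash
python3 -c "
from h import *
print({k:np.round(v,4) for k,v in manip.state().items() if k in('ft_torque','contact_force','tool_pos','tool_rot')})"
```

```text
{'tool_pos': array([0.554 , 0.1195, 0.0941]), 'tool_rot': array([8.000e-04, 3.406e-01, 9.402e-01, 7.000e-04]), 'contact_force': array([-4.4941, -0.8164, 14.0963]), 'ft_torque': array([-0.1227,  0.9153,  0.0623])}
```

Request:
{"fn": "servo_tool", "kwargs": {
  "deltas": [
    [[0,-0.0004,-0.0001,-0.0005,-2],[0,0,0,-0.0005,-2],[0,0,0,-0.0003,-3],[0,0,0,-0.0003,-3],[0,0,0,-0.0003,-3],[0,0,0,-0.0002,-3],[0,0,0,0,-3],[0,0,0,0,0]]
  ]
}}

```text
time: 13.8
tool_pos: [0.5542, 0.1196, 0.0928]
tool_rot: [0.001, 0.491, 0.871, 0.001]
contact_force: [-5.0, -0.7, 15.8]
gripper_width: 0.15
grasp_force: 62.3
```

```bash
python3 -c "
from h import *
print({k:np.round(v,4) for k,v in manip.state().items() if k in('ft_torque','contact_force','tool_pos','tool_rot')})"
```

```text
{'tool_pos': array([0.5542, 0.1196, 0.0928]), 'tool_rot': array([0.0011, 0.4911, 0.8711, 0.0012]), 'contact_force': array([-5.0421, -0.6991, 15.8278]), 'ft_torque': array([-0.0547,  0.967 ,  0.0226])}
```

Request:
{"fn": "servo_tool", "kwargs": {
  "deltas": [
    [[0,-0.0004,0,-0.0005,-1],[0,-0.0004,0,-0.0003,-1],[0,0,0,-0.0003,-1],[0,0,0,-0.0003,-1],[0,0,0,-0.0002,-1],[0,0,0,0,-1],[0,0,0,0,-1],[0,0,0,0,0]]
  ]
}}

```text
time: 14.6
tool_pos: [0.5541, 0.1196, 0.092]
tool_rot: [0.002, 0.543, 0.84, 0.002]
contact_force: [-4.7, 0.1, 17.5]
gripper_width: 0.15
grasp_force: 62.6
```

```bash
python3 -c "
from h import *
print({k:np.round(v,4) for k,v in manip.state().items() if k in('ft_torque','contact_force','tool_pos','tool_rot')})"
```

```text
{'tool_pos': array([0.5541, 0.1196, 0.092 ]), 'tool_rot': array([0.0018, 0.543 , 0.8397, 0.0018]), 'contact_force': array([-4.6672,  0.0659, 17.4545]), 'ft_torque': array([-0.0611,  0.9411,  0.1904])}
```

Request:
{"fn": "servo_tool", "kwargs": {
  "deltas": [
    [[0,-0.0004,0,-0.0002,-2],[0,0,0,0,-2],[0,0,0,0,-1],[0,0,0,0,0],[0,0,0,0,2],[0,0,0,0,2],[0,0,0,0,0],[0,0,0,0,0]]
  ]
}}

```text
time: 15.4
tool_pos: [0.5541, 0.1196, 0.0919]
tool_rot: [0.002, 0.551, 0.835, 0.002]
contact_force: [-3.9, 0.1, 16.6]
gripper_width: 0.151
grasp_force: 62.5
```

```bash
python3 -c "
from h import *
print({k:np.round(v,4) for k,v in manip.state().items() if k in('ft_torque','contact_force','tool_pos','tool_rot')})
for n in('top','side'):
    f=grab_frame(n);np.savez(n+'2.npz',**f)
f=dict(np.load('side2.npz'));cv2.imwrite('pics/s2.png',cv2.resize(f['pixels'][140:230,205:325,::-1],(800,600),interpolation=cv2.INTER_CUBIC))
"
```

```text
{'tool_pos': array([0.5541, 0.1196, 0.0919]), 'tool_rot': array([0.0021, 0.5507, 0.8347, 0.0022]), 'contact_force': array([-3.9361,  0.1475, 16.6247]), 'ft_torque': array([-0.0098,  0.7856, -0.064 ])}
```

View pics/s2.png

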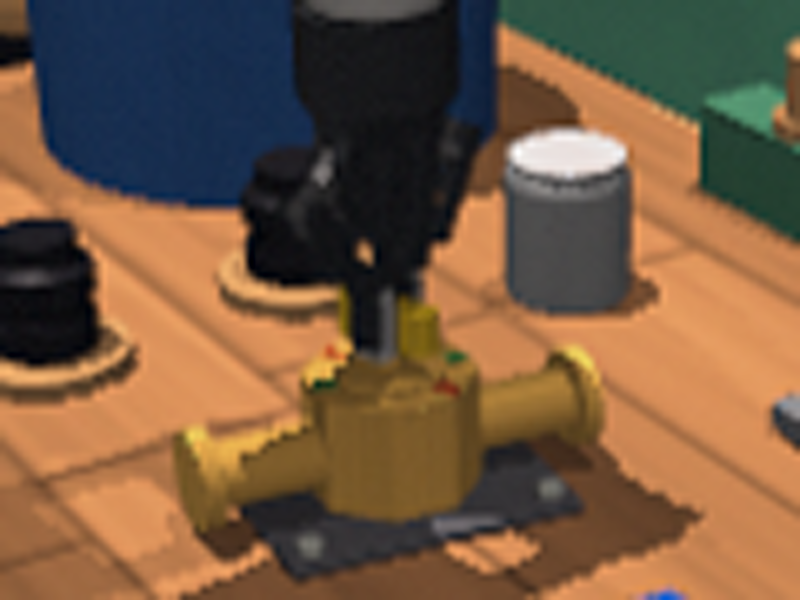

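Two red marks, at (445,387) and (335,352) in the crop, line up with the handle, and the collar is close to the face. One more small wiggle at slightly higher push will show whether it still sinks.

Request:
{"fn": "servo_tool", "kwargs": {
  "deltas": [
    [[0,-0.0003,0,-0.0003,2],[0,0,0,-0.0002,2],[0,0,0,-0.0002,2],[0,0,0,0,-2],[0,0,0,0,-2],[0,0,0,0,-2],[0,0,0,0,-2],[0,0,0,0,0]]
  ]
}}

```text
time: 16.3
tool_pos: [0.5542, 0.1196, 0.0916]
tool_rot: [0.003, 0.565, 0.825, 0.002]
contact_force: [-1.8, -0.1, 18.9]
gripper_width: 0.153
grasp_force: 62.7
```

Request:
{"fn": "servo_tool", "kwargs": {
  "deltas": [
    [[0,0,0,0,2],[0,0,0,0,2],[0,0,0,0,2],[0,0,0,0,-2],[0,0,0,0,-2],[0,0,0,0,-2],[0,0,0,0,1],[0,0,0,0,0]]
  ]
}}

```text
time: 17.1
tool_pos: [0.5541, 0.1196, 0.0916]
tool_rot: [0.002, 0.558, 0.83, 0.002]
contact_force: [-2.5, -0.2, 18.2]
gripper_width: 0.153
grasp_force: 62.7
```

```bash
python3 -c "
from h import *
print({k:np.round(v,4) for k,v in manip.state().items() if k in('ft_torque','contact_force','tool_pos','tool_rot')})
"
```

```text
{'tool_pos': array([0.5541, 0.1196, 0.0916]), 'tool_rot': array([0.0024, 0.5577, 0.83  , 0.0024]), 'contact_force': array([-2.5041, -0.2234, 18.1934]), 'ft_torque': array([-0.0835,  0.7412, -0.0032])}
```

Sinking has stopped, so it's home at about -67.8°. I'll ease the push off, then open.

Request:
{"fn": "servo_tool", "kwargs": {
  "deltas": [
    [[0,0,0,0.0007,0],[0,0,0,0.0007,0],[0,0,0,0.0007,0],[0,0,0,0.0007,0],[0,0,0,0.0007,0],[0,0,0,0.0005,0],[0,0,0,0,0],[0,0,0,0,0]]
  ]
}}

```text
time: 17.9
tool_pos: [0.5541, 0.1196, 0.0939]
tool_rot: [0.003, 0.558, 0.83, 0.003]
contact_force: [2.1, 0.8, 10.2]
gripper_width: 0.147
grasp_force: 61.3
```

```bash
python3 -c "
from h import *
print({k:np.round(v,4) for k,v in manip.state().items() if k in('ft_torque','contact_force','tool_pos','tool_rot')})
"
```

```text
{'tool_pos': array([0.5541, 0.1196, 0.0939]), 'tool_rot': array([0.0026, 0.5579, 0.8299, 0.0027]), 'contact_force': array([ 2.0566,  0.8255, 10.1862]), 'ft_torque': array([ 0.0527, -0.1053,  0.0011])}
```

Request:
{"fn": "servo_tool", "kwargs": {
  "deltas": [
    [[0,0.0003,0,0.0007,0],[0,0.0003,0,0.0007,0],[0,0,0,0.0007,0],[0,0,0,0.0004,0],[0,0,0,0,0],[0,0,0,0,0],[0,0,0,0,0],[0,0,0,0,0]]
  ]
}}

```text
time: 18.7
tool_pos: [0.554, 0.1195, 0.095]
tool_rot: [0.002, 0.558, 0.83, 0.002]
contact_force: [5.8, 1.8, 4.7]
gripper_width: 0.155
grasp_force: 60.7
```

```bash
python3 -c "
from h import *
print({k:np.round(v,4) for k,v in manip.state().items() if k in('ft_torque','contact_force','tool_pos','tool_rot')})
"
```

```text
{'tool_pos': array([0.554 , 0.1195, 0.095 ]), 'tool_rot': array([0.0021, 0.5579, 0.8299, 0.0023]), 'contact_force': array([5.8336, 1.7913, 4.6923]), 'ft_torque': array([ 0.2433, -0.6912, -0.026 ])}
```

Request:
{"fn": "servo_tool", "kwargs": {
  "deltas": [
    [[0,0.0008,0.0002,0.0005,0],[0,0,0,0,0],[30,0,0,0,0],[60,0,0,0,0],[60,0,0,0,0],[60,0,0,0.01,0],[60,0,0,0.03,0],[60,0,0,0.04,0]]
  ]
}}

```text
time: 19.5
tool_pos: [0.5504, 0.119, 0.1725]
tool_rot: [-0.002, 0.558, 0.83, -0.002]
contact_force: [0.7, 0.4, 0.1]
gripper_width: 0.604
grasp_force: 0.0
```

Request:
{"fn": "servo_tool", "kwargs": {
  "deltas": [
    [[60,-0.01,0,0.04,0],[60,-0.04,-0.03,0,0],[60,-0.04,-0.03,0,0],[60,-0.04,-0.03,0,0],[60,-0.01,-0.04,0,0],[60,0,-0.04,0,0],[60,0,-0.04,0,0],[60,0,0,0,0]]
  ]
}}

```text
time: 20.3
tool_pos: [0.4119, -0.0943, 0.2147]
tool_rot: [0.001, 0.56, 0.828, -0.001]
contact_force: [0.4, 0.4, -0.5]
gripper_width: 0.603
grasp_force: 0.0
```

Run:
```python
from h import *
from m import axis
f=grab_frame('top');g=grab_frame('side')
for F in(f,g):
    P=pts(F);m=(F['z_map']>0)&(np.hypot(P[...,0]-.554,P[...,1]-.118)<.04)
    a=m&(P[...,2]>.09)&(P[...,2]<.125);print(a.sum(),axis(P[a]),P[a][:,2].max(),np.percentile(P[a][:,2],80))
    r=np.hypot(P[...,0]-.554,P[...,1]-.118);c=m&(r<.024)&(P[...,2]<.085)&(P[...,2]>.06);b=m&(r>.031)&(r<.037)&(P[...,2]>.06)
    print(np.median(P[c][:,2]),np.median(P[b][:,2]))
cv2.imwrite('pics/e.png',np.hstack([cv2.resize(F['pixels'][v-45:v+45,u-60:u+60,::-1],(400,300),interpolation=cv2.INTER_CUBIC) for F,u,v in((f,222,208),(g,265,195))]))
print(manip.state()['contact_force'])
```

```text
top [[ 0.51010754 -0.26865206  0.088     ]
 [ 0.49934532 -0.15313782  0.088     ]] [0.55309811 0.11654059 0.07      ]
handle 112 [ 0.51293044 -0.27142067  0.0861845 ] (array([ 512.8, -272. ]), array([51.4, 14.8]), np.float32(17.5))
handle 107 [ 0.50205137 -0.15238861  0.08557204] (array([ 502.1, -152.5]), array([49.9, 13.4]), np.float32(0.8))
top 552 [0.55376721 0.11771211 0.06902294] (array([553.8, 117.8]), array([80.4, 79.6]), np.float32(37.2)) 0.06911224578239258
g 12 [223.91666667 196.16666667] [0.58640919 0.11222066 0.07      ]
g 11 [220.09090909 219.63636364] [0.52048556 0.12083732 0.07      ]
r 2 [233.5 203.5] [0.5664114  0.08487761 0.07      ]
r 1 [211. 212.] [0.54123978 0.14679354 0.07      ]
pipe (array([553.8, 115.7]), array([ 77.1, 206.4]), np.float32(174.0))
side [[ 0.51010754 -0.26865206  0.088     ]
 [ 0.49934532 -0.15313782  0.088     ]] [0.55309811 0.11654059 0.07      ]
handle 157 [ 0.50964316 -0.27702489  0.08129224] (array([ 513.1, -273. ]), array([54.8, 16. ]), np.float32(18.3))
handle 148 [ 0.50082268 -0.15711973  0.08064845] (array([ 503.1, -154.3]), array([15.9, 53.2]), np.float32(179.1))
top 263 [0.55181461 0.11323137 0.06670057] (array([554. , 115.8]), array([82.5, 79.6]), np.float32(35.6)) 0.06715601911025547
g 4 [272.5 192. ] [0.58673637 0.11301313 0.07      ]
g 3 [253. 196.] [0.52070317 0.12235273 0.07      ]
r 1 [254. 191.] [0.54088135 0.15235953 0.07      ]
pipe (array([552.7, 108. ]), array([ 67.4, 206.4]), np.float32(174.6))
113 (array([554.2, 117.7]), array([15.3, 51.4]), np.float32(111.3)) 0.116049718234588 0.10974154587650706
0.07318979155203281 0.06927504422769958
50 (array([554.3, 114.9]), array([17.6, 52.5]), np.float32(111.0)) 0.10775979454059895 0.10419367690509941
0.07209961400724792 0.06779469399023103
[0.3287463  0.79118686 0.6761153 ]
```

View pics/e.png

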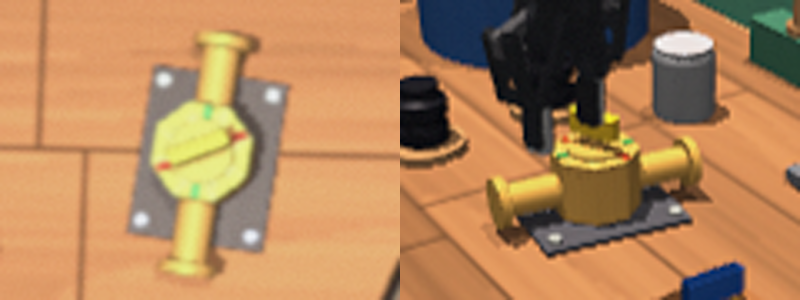

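The handle lies between the red marks at -68.7°, against about -67° for the marks. The collar top measures about 4 mm above the face, which is its own thickness, so it's home and released.

```bash
python3 -c "
from plant import manip
print(manip.job_done())"
```

```text
the job is handed in; nothing more can be done
None
```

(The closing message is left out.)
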